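# Unclip the battery cover of the micromotor unit and put the pack on charge

### The job

The battery pack in the bench micromotor unit is flat. Squeeze the two side tabs of the battery cover evenly inwards until both catches let go, lift the cover straight off and stand it right way up, feet down, on the bare desk; then lift the pack out and set it gently, fully home in the charging cradle. The plastic catches are thin: squeeze no harder than the tabs need, do not pull while a catch still holds, do not lean on the cover or push it sideways against the unit, drop nothing, and leave the other things on the bench where they are.

Things in the scene. Friction and masses are not known exactly. Their poses are not given: they have to be found in the camera images.
- unit: Grey bench micromotor control unit, fixed to the desk, 180 x 104 mm. Origin: desk level, under the middle of the battery bay. x to the back: case from x -136 to +45, deck z 30. Bay collar 72 (x) x 56 (y), rim z 44, mouth 64 x 48. Well for the pack below, floor z 6. In front of the bay a handpiece lies along y at x -70 (top z 54, y -76 to 58); the sloping panel with knob faces -x.
- bay_rim (a point): Centre of the bay rim on the unit, z 44 mm; the cover's underside rests here with 0.5 mm sideways play. Each tab has a leg in the mouth with an outward hook under a keeper bar in the bay's long wall. It lets go when its tab is pressed in about 3.2 mm (2 to 5 mm by wear and play); both at their stops always frees it. The cover must then rise 17 mm to be clear of the bay and 22 mm more to clear the pack.
- cover: Loose grey battery cover, about 75 g, cap 72 (x) x 46 (y) x 30 mm high. Origin: centre of its underside, where it sits on the rim; z up. Two black tab legs reach 16 mm below the origin: on the desk it stands on them, origin z 16 mm. Against the unit it stands no more than about 15 N in any direction.
- tab_line (a point): Point on the cover between the two black tabs, 13.5 mm above its origin. Tabs at +y and -y: pads 26 mm (x) x 20 mm high, z 3.5 to 23.5 over the cover's origin, outer faces 61 mm apart. Each is sprung: 1.5 N at rest, 1.5 N/mm, hard stop at 5.2 mm (9.3 N). Worn: each may sit up to 1 mm in or out of this, so their middle lies up to 1 mm off in y; feel for it. Tabs crack above 40 N a side.
- pack: Loose black battery pack, upright block 50 (x) x 23 (y) x 60 mm, 0.16 kg. Origin: centre of its underside. Same either way round. Under the cover it stands in the unit's well (1 mm clearance all round), its top 22 mm above the bay rim: grip it there across its 23 mm.
- cradle: Black charging cradle fixed to the desk, base plate 100 (x) x 70 (y) x 8 mm with a walled socket in the middle: outside 64 x 37 mm, wall top z 29, inside 54 (x) x 27 (y) mm, floor z 8. Origin: desk level, centre. The pack stands in it upright, its long side along x, either way round.
- cradle_floor (a point): Centre of the socket's floor in the cradle, z 8 mm: the pack's origin when fully home.
- pen: Gel pen, 140 x 11 mm, lying at the left, pointing away from the robot; leave it.
- gold_band: Gold ring band, 24 mm across, 4 mm high, lying flat between unit and cradle; leave it.
- loupe: Black eye loupe, 46 mm across, 35 mm high, standing behind the work; leave it.
- stone_carton: Small white carton, 27 x 27 x 40 mm, standing behind the work; leave it.
- cutters: Red-handled flush cutters, 122 x 38 x 10 mm, lying at the left; leave them. The desk in the middle, between unit and cradle and nearer the robot (y within 40 mm of 0, x 420 to 480 mm), is bare.

How it is judged:
On the way, in this order (a step that is already met when the one before it is completed fails the run):
1. the freed cover is lifted clear of the unit (z of cover in the frame of unit above 0.085 m), for 0.1 s.
2. the cover stands right way up on the desk and is let go (height (world z) of cover between 0.013 and 0.019 m and angle between cover's own z axis and vertical below 0.12 rad and contact force between the fingers and cover below 0.2 N and linear speed of cover below 0.03 m/s), for 0.2 s.
3. the pack is lifted out of the unit (z of pack in the frame of unit above 0.045 m), for 0.1 s.
At the end, for the whole second after the job is handed in: The pack stands upright, fully home and at rest in the cradle's socket (within 4 mm of its centre, its underside within 2.5 mm of the socket floor), and the cover stands at rest right way up on its feet on the desk (origin 13 to 19 mm high, tilt under 0.12 rad) (horizontal distance between pack and cradle_floor below 0.004 m and z of pack in the frame of cradle between 0.006 and 0.0105 m and angle between pack's own z axis and vertical below 0.08 rad and linear speed of each of pack, cover below 0.02 m/s and height (world z) of cover between 0.013 and 0.019 m and angle between cover's own z axis and vertical below 0.12 rad); the robot touches nothing.
It fails at once if the cover is forced against the unit with over 15 N (pulled against a catch, leaned on or pushed sideways) (contact force between cover and unit above 15 N).
It fails at once if the cover is squeezed with over 40 N a side (80 N in all) (contact force between the fingers and cover above 80 N).
It fails at once if the pack is jammed into the cradle with over 60 N (contact force between pack and cradle above 60 N).
It fails at once if the cover or the pack is dropped (over 0.6 m/s within 40 mm of the desk) ((height (world z) of cover below 0.04 m and linear speed of cover above 0.6 m/s) or (height (world z) of pack below 0.04 m and horizontal distance between pack and unit above 0.05 m and linear speed of pack above 0.6 m/s)).
It fails at once if another thing on the bench is moved by over 20 mm (distance of any of pen, gold_band, loupe, stone_carton, cutters from where it was at the start of the episode above 0.02 m).
It also fails if it takes over 61 s, if anything falls off the work surface, if the arm or the gripper's body presses on something with over 40 N, if the wrist force passes 120 N, or if a joint passes its speed limit or range.

### The arm

A 6-joint arm with a two-finger parallel gripper is mounted at the origin on a cart in front of the work surface, level with it; the furniture and walls round the work are solid. World frame = base frame: x ahead of the robot, y to its left, z up, the work surface at z = 0. Lengths are in m, angles in rad, forces in N, time in s.
With the tool pointing down it reaches from about 0.3 to 0.875 m from the base axis. Payload 4.2 kg.
Tool frame: the origin (TCP) lies midway between the tips of the shut fingers; the grasp point (between the pads) lies 19 mm behind it; z points along the fingers, y is the line along which they close (so a half turn about z gives the same grasp; the last joint's range is limited). The gripper opens to 85 mm and grips with 20 to 120 N. Pads are 22 mm wide; open, the fingers measure 114 mm over their backs; the gripper's body (76 mm by 85 mm) begins 54 mm behind the grasp point. The pads swing forward as they close: fully open they stand 13 mm farther back than shut.
Start: joints at [-1.251, 0.32, 1.565, -0, 1.257, -0.02], TCP at [0.192, -0.542, 0.231] pointing down, gripper open.
Joint ranges: [-3.11, 3.11], [-0.84, 2.01], [0.21, 2.61], [-1.34, 4.49], [0.05, 2.63], [-2.56, 2.56]. Speed limits (rad/s): [2.57, 2.57, 3.14, 3.14, 3.14, 3.14].

### API

Orientations are given as a unit quaternion [w, x, y, z].
In Python, from plant import robot, hand, kin, viewer gives the robot as it stands. The module is installed in compiled form; this text tells all that it offers. Calls block until the motion is done:
- robot.move_pose(position, orientation): joint-space move of the TCP to a pose.
- robot.move_l(position, orientation=None, speed=0.15): straight line of the TCP; orientation=None keeps the orientation; speed is the mean speed in m/s.
- robot.set_joints(angles): joint-space move.
- hand.set_gripper(opening): finger opening in m; the grip force is fixed at half the most; returns when the fingers have stopped.
- robot.hold(seconds).
- kin.solve_ik(position, orientation): joint angles nearest the present ones, or None.
- viewer.grab_frame(name): name is "side" or "top"; returns a dict with "image" (384x512x3 uint8, blue, green, red), "fx", "fy", "cx", "cy" (pixels), "dist_coeffs" ([k1, k2, p1, p2, k3] as OpenCV has them; the pictures are not rectified), "pose" (4x4, takes a point from camera to world coordinates). Camera axes: x right, y up, looking along -z (the intrinsics and any distortion apply to the point x, -y, -z); pixel columns grow to the right and rows downward; lengths in m; the calibration is good to about 2 mm. A picture is of the moment at which its call begins. There is no depth.
A pose or a line that the arm cannot do raises robot.MotionError and nothing moves.
- robot.close_job(): hands the job in; it is judged then, once.
Readings, each from a call of its own:
- robot.current_time_s(): time.
- robot.current_joint_pos(): joint angles.
- robot.current_qd(): joint speeds.
- robot.current_joint_torque(): joint torques, N m.
- robot.current_ee_pos(): TCP position.
- robot.current_ee_rot(): TCP orientation.
- robot.current_wrist_force(): force on the tool from outside, world axes, zero at the start.
- robot.current_moment(): the same for the moment, N m.
- robot.current_grip_width(): finger opening in m.
- robot.current_finger_force(): force on a finger pad.
Only numpy, scipy, OpenCV 4.12 (cv2) and the standard library are available. Lean on these libraries where they do the work, as an engineer would, in place of code of your own. Each camera call takes 0.05 s, during which the arm holds its last target. There are 200 camera calls.

## Working session

There is one attempt and no reset: what is moved stays moved. The work goes in short steps, each a Python script; the robot and the scene stay as the last script left them, time stands still between calls to the robot, and variables do not carry over. Pictures are saved under pics/ and viewed, at most 10 in all, crops included, and the job is handed in when it is done.

```bash
mkdir -p pics; python3 - <<'E'
from plant import robot,hand,kin,viewer
import cv2,numpy as np
for n in("top","side"):
    f=viewer.grab_frame(n); cv2.imwrite(f"pics/{n}0.png",f["image"])
    print(n,f["fx"],f["fy"],f["cx"],f["cy"],f["dist_coeffs"]);print(np.round(f["pose"],4))
print(robot.current_time_s(),robot.current_ee_rot(),robot.current_grip_width(),robot.current_wrist_force())
E
```

```text
top 348.9241454572608 348.9241454572608 251.1881958307471 194.47400594175397 [-0.10888276  0.          0.          0.          0.        ]
[[ 8.000e-04  9.913e-01 -1.315e-01  4.279e-01]
 [-1.000e+00  2.000e-03  8.700e-03  9.460e-02]
 [ 8.900e-03  1.315e-01  9.913e-01  9.235e-01]
 [ 0.000e+00  0.000e+00  0.000e+00  1.000e+00]]
side 388.10948224015146 388.10948224015146 252.18592656222796 192.58874412972096 [-0.03675754  0.          0.          0.          0.        ]
[[ 0.9991  0.0374 -0.018   0.518 ]
 [-0.0324  0.4331 -0.9008 -0.7909]
 [-0.0259  0.9006  0.4339  0.4857]
 [ 0.      0.      0.      1.    ]]
0.1 [-7.87165704e-04  9.85601164e-01  1.69084921e-01 -1.25993468e-04] 0.08518786745494294 [-0.28297758 -0.74492136 -0.2903884 ]
```

View pics/top0.png

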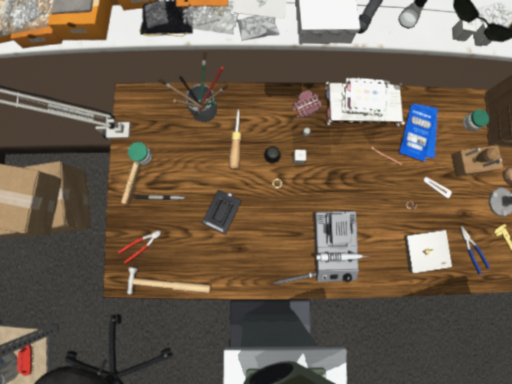

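View pics/side0.png

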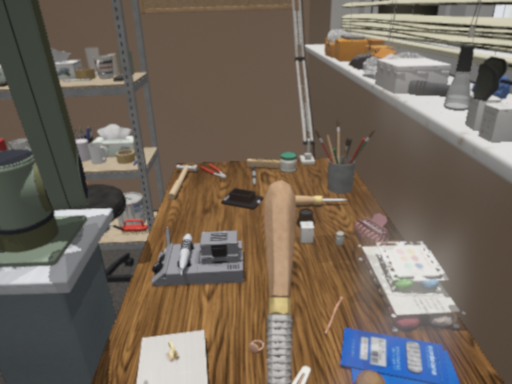

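The top view shows the unit around (337,245), nearly axis-aligned, and the cradle, turned, around (221,211). The side view shows the cover around (222,247) and the cradle around (243,198). Next I'll enlarge both.

```bash
python3 - <<'E'
import cv2,numpy as np
t=cv2.imread("pics/top0.png");s=cv2.imread("pics/side0.png")
r=lambda a,k:cv2.resize(a,None,fx=k,fy=k,interpolation=cv2.INTER_CUBIC)
a=r(t[205:290,308:368],6.5);b=r(t[185:237,195:247],7.5)
c=np.zeros((560,800,3),np.uint8);c[:a.shape[0],:a.shape[1]]=a;c[:b.shape[0],400:400+b.shape[1]]=b
cv2.imwrite("pics/c1.png",c)
a=r(s[225:290,150:250],5);b=r(s[182:215,215:270],5)
c=np.zeros((500,800,3),np.uint8);c[:a.shape[0],:a.shape[1]]=a;c[:b.shape[0],510:510+b.shape[1]]=b
cv2.imwrite("pics/c2.png",c)
E
```

```text
(no output)
```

View pics/c1.png

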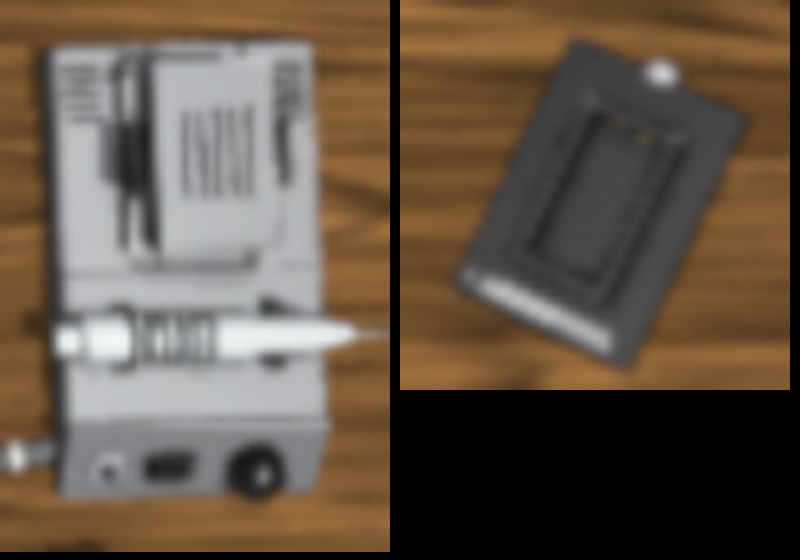

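View pics/c2.png

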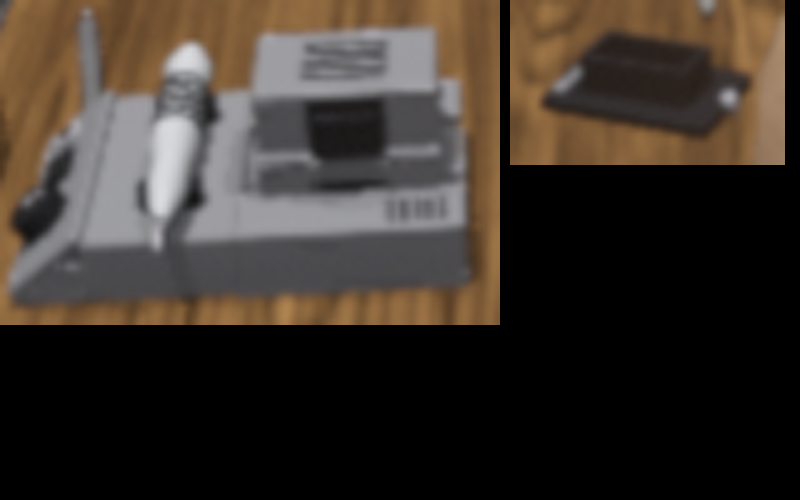

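The crops show the cover top, the deck corners and the cradle plate clearly. I'll cast these onto their planes and fit rigid poses.

```bash
cat > h.py <<'E'
from plant import robot,hand,kin,viewer
import cv2,numpy as np
def cast(f,uv,z):
    K=np.array([[f["fx"],0,f["cx"]],[0,f["fy"],f["cy"]],[0,0,1.]])
    p=cv2.undistortPoints(np.float64(uv).reshape(-1,1,2),K,np.float64(f["dist_coeffs"])).reshape(-1,2)
    P=np.array(f["pose"]);d=np.c_[p[:,0],-p[:,1],-np.ones(len(p))]@P[:3,:3].T;o=P[:3,3]
    return o+d*((np.broadcast_to(z,len(p))-o[2])/d[:,2])[:,None]
def fit(loc,w):
    loc=np.float64(loc);w=w[:,:2];a=loc-loc.mean(0);b=w-w.mean(0)
    yaw=np.arctan2((a[:,0]*b[:,1]-a[:,1]*b[:,0]).sum(),(a*b).sum())
    c,s=np.cos(yaw),np.sin(yaw);R=np.array([[c,-s],[s,c]]);t=w.mean(0)-R@loc.mean(0)
    return t,yaw,w-(loc@R.T+t)
def quat(yaw):  # tool down, closing line along direction yaw+90deg
    return [0,np.cos(yaw/2),np.sin(yaw/2),0]
E
python3 - <<'E'
from h import *
np.set_printoptions(precision=4,suppress=True)
T=viewer.grab_frame("top");S=viewer.grab_frame("side")
u=lambda X,k,o:(np.float64(X)+.5)/k-.5+np.array(o)
ct=[(-.036,-.023),(-.036,.023),(.036,.023),(.036,-.023)]
w=cast(S,u([(250,97),(258,37),(438,28),(440,95)],5,(150,225)),.074);print("cover side",*fit(ct,w))
w=cast(T,u([(283,247),(160,255),(152,53),(270,53)],6.5,(308,205)),.074);print("cover top",*fit(ct,w))
w=cast(T,u([(56,45),(310,42)],6.5,(308,205)),.030);print("deck back corners",w, fit([(.045,.052),(.045,-.052)],w))
w=cast(T,u([(572,40),(747,118),(630,368),(455,285)],7.5,(195-400/7.5,185)),.008)
cr=[(.05,.035),(.05,-.035),(-.05,-.035),(-.05,.035)];print("cradle click",*fit(cr,w))
def mask(f,x0,y0,x1,y1,name):
    im=f["image"][y0:y1,x0:x1];im=cv2.resize(im,None,fx=8,fy=8,interpolation=cv2.INTER_CUBIC)
    hsv=cv2.cvtColor(im,cv2.COLOR_BGR2HSV)
    m=((im[...,2].astype(int)-im[...,0])<28).astype(np.uint8)*255
    m=cv2.morphologyEx(m,cv2.MORPH_OPEN,np.ones((17,17)))
    c=max(cv2.findContours(m,cv2.RETR_EXTERNAL,cv2.CHAIN_APPROX_NONE)[0],key=cv2.contourArea)
    return (c.reshape(-1,2)+.5)/8-.5+(x0,y0)
for f,n,b in((T,"top",(195,180,250,240)),(S,"side",(215,180,265,215))):
    c=mask(f,*b,n);w=cast(f,c,.008)[:,:2]
    r=cv2.minAreaRect((w*1000).astype(np.float32));print(n,r)
E
```

```text
cover side [ 0.4626 -0.1347] -0.005616182062116756 [[-0.0002  0.0012]
 [-0.0011 -0.0005]
 [ 0.0001  0.0015]
 [ 0.0012 -0.0022]]
cover top [ 0.4584 -0.1328] 0.02686102544782224 [[-0.0006 -0.0006]
 [-0.002   0.0005]
 [ 0.0019 -0.0002]
 [ 0.0006  0.0003]]
deck back corners [[ 0.5024 -0.0811  0.03  ]
 [ 0.5035 -0.1839  0.03  ]] (array([ 0.458, -0.133]), np.float64(0.010642643351994248), array([[ 0.    , -0.0006],
       [-0.    ,  0.0006]]))
cradle click [0.504  0.1649] -0.43011347665233834 [[-0.0026 -0.    ]
 [-0.0011  0.0016]
 [ 0.0021  0.0003]
 [ 0.0016 -0.0018]]
top ((506.39007568359375, 164.798583984375), (70.73930358886719, 105.02313232421875), 64.71339416503906)
side ((513.9071655273438, 169.05612182617188), (99.8677749633789, 108.60708618164062), 64.32998657226562)
```

```bash
python3 - <<'E'
from h import *
np.set_printoptions(precision=4,suppress=True)
T=viewer.grab_frame("top");S=viewer.grab_frame("side")
u=lambda X,k,o:(np.float64(X)+.5)/k-.5+np.array(o)
def ang(w):d=w[1]-w[0];return np.arctan2(d[1],d[0])
print("deck right edge",ang(cast(T,u([(325,420),(311,45)],6.5,(308,205)),.03)),
 "side deck edge",ang(cast(S,u([(80,248),(465,226)],5,(150,225)),.03)),"side desk edge",ang(cast(S,u([(10,303),(470,277)],5,(150,225)),0.0)),
 "side cover",ang(cast(S,u([(250,97),(440,95)],5,(150,225)),.074)))
yaw=.015
q=quat(yaw)
robot.move_pose([.46,-.1335,.17],q);print(robot.current_joint_pos())
F=np.array([ (robot.hold(.02),robot.current_wrist_force())[1] for _ in range(10)]);print(F.mean(0),F.std(0))
robot.move_l([.46,-.1335,.10],q)
print(robot.current_ee_pos(),robot.current_time_s())
T=viewer.grab_frame("top");S=viewer.grab_frame("side")
r=lambda a,k:cv2.resize(a,None,fx=k,fy=k,interpolation=cv2.INTER_CUBIC)
a=r(T["image"][195:275,295:375],5);b=r(S["image"][190:290,150:250],4)
c=np.zeros((400,800,3),np.uint8);c[:,:400]=a;c[:,400:]=b;cv2.imwrite("pics/c3.png",c)
E
```

```text
deck right edge 0.008199836090684297 side deck edge 0.02956855230656704 side desk edge 0.027641179266319312 side cover -0.0514121841191706
[-0.3075  0.221   1.8703 -0.0003  1.0498  1.2491]
[-0.1969  0.0892  0.0908] [0.3098 0.6546 0.3342]
[ 0.4605 -0.1338  0.1004] 2.875
```

View pics/c3.png

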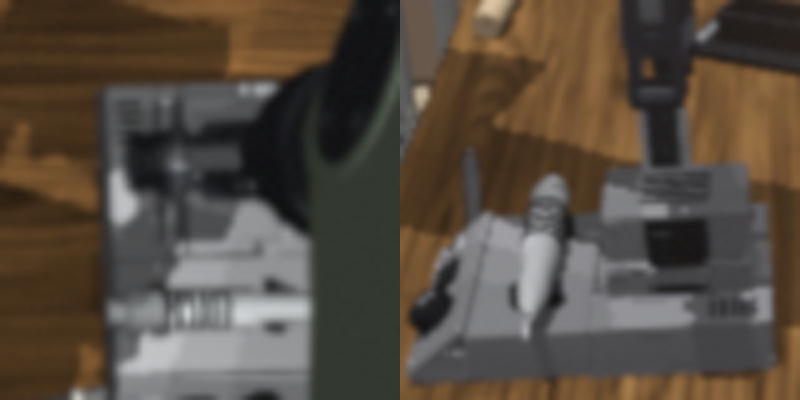

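The side crop shows the finger end at px (215.8,231) and the near tab centre at (219.4,250.5). I'll compare their x, then descend and close just short of contact.

```bash
python3 - <<'E'
from h import *
np.set_printoptions(precision=4,suppress=True)
S=viewer.grab_frame("side")
P=np.array(S["pose"])
def ony(uv,y):
    a=cast(S,[uv],0.)[0];o=P[:3,3];return o+(a-o)*(y-o[1])/(a[1]-o[1])
print(ony((215.8,231),-.0913),ony((219.4,250.5),-.164))
q=quat(.015)
robot.move_l([.46,-.1335,.046],q,.1);print(robot.current_ee_pos(),robot.current_wrist_force())
hand.set_gripper(.066)
for k in range(3):
    robot.hold(.1);print(robot.current_grip_width(),robot.current_finger_force(),robot.current_wrist_force(),robot.current_ee_pos(),robot.current_time_s())
E
```

```text
[ 0.4534 -0.0913  0.0625] [ 0.4641 -0.164   0.0624]
[ 0.4604 -0.1336  0.0464] [-0.5131  0.3671  1.1431]
0.06611282639382998 0.06531822262331843 [ 0.6927 -0.6226  0.4649] [ 0.4601 -0.1335  0.0462] 4.15
0.06603062623300165 0.015463235322386026 [ 0.5472 -0.7563 -0.8288] [ 0.46   -0.1335  0.0461] 4.25
0.0658708997002765 0.0 [ 0.3066  0.1767 -0.9177] [ 0.46   -0.1335  0.046 ] 4.35
```

```bash
cat >> h.py <<'E'
def sense(n=8,dt=.02):
    F=[];g=[]
    for _ in range(n):
        robot.hold(dt);F.append(robot.current_wrist_force());g.append(robot.current_finger_force())
    return np.mean(F,0),np.mean(g),robot.current_grip_width()
E
python3 - <<'E'
from h import *
np.set_printoptions(precision=2,suppress=True)
F0,_,_=sense(12);print(F0)
for o in np.arange(.0635,.0575,-.0007):
    hand.set_gripper(o);F,g,w=sense()
    print(round(o*1e3,1),round(w*1e3,2),round(g,2),F-F0,round(robot.current_time_s(),2))
    if g>3 or abs(F-F0).max()>4:break
E
```

```text
[ 0.14 -0.11  0.19]
63.5 63.33 1.17 [-0.03  2.44  1.21] 4.9
62.8 62.56 1.53 [-0.35  3.07  2.2 ] 5.25
62.1 62.01 1.82 [-0.41  3.91  2.88] 5.6
61.4 61.29 2.09 [-0.51  4.03  3.41] 5.95
```

The +y finger touches first, so I'll shift the tool towards +y until the lateral force balances, and raise it slightly to relieve the pad swing.

```bash
cat >> h.py <<'E'
def nudge(dy,dz=0.,dx=0.):
    global tgt
    tgt=tgt+np.array([dx,dy,dz]);robot.move_l(tgt,quat(.015),.02)
E
python3 - <<'E'
import h;from h import *
np.set_printoptions(precision=2,suppress=True)
F0=np.array([.14,-.11,.19])
h.tgt=np.array([.46,-.1335,.046])
nudge(0,.0004)
for i in range(6):
    F,g,w=sense();print(round(w*1e3,2),round(g,2),F-F0,h.tgt*1e3,round(robot.current_time_s(),2))
    fy=(F-F0)[1]
    if abs(fy)<.8:break
    nudge(np.clip(fy*.0003,-.0008,.0008))
np.save("tgt.npy",h.tgt)
E
```

```text
61.2 2.05 [0.45 3.97 0.61] [ 460.  -133.5   46.4] 6.33
61.41 1.53 [-0.36  3.48  0.24] [ 460.  -132.7   46.4] 6.72
61.78 0.98 [-0.39  1.92 -0.04] [ 460.  -131.9   46.4] 7.1
61.76 0.08 [ 0.02  0.4  -0.21] [ 460.   -131.32   46.4 ] 7.48
```

```bash
python3 - <<'E'
import h;from h import *
np.set_printoptions(precision=2,suppress=True)
F0=np.array([.14,-.11,.19])
h.tgt=np.load("tgt.npy")
o=.061
while o>.0475:
    hand.set_gripper(o);F,g,w=sense(6);d=F-F0
    print(round(o*1e3,1),round(w*1e3,2),round(g,2),d,h.tgt*1e3,round(robot.current_time_s(),2))
    if g>14 or abs(d).max()>8:break
    dy=np.clip(d[1]*.0003,-.0008,.0008) if abs(d[1])>.7 else 0
    dz=np.clip(d[2]*.00015,-.0004,.0004) if abs(d[2])>.8 else 0
    if dy or dz:nudge(dy,dz)
    if abs(d[1])<2: o-=.0010 if o>.053 else .0006
np.save("tgt.npy",h.tgt)
E
```

```text
61.0 61.35 1.66 [-0.1   0.1   0.94] [ 460.   -131.32   46.4 ] 7.8
60.0 60.08 2.38 [-0.16 -0.11  2.3 ] [ 460.   -131.32   46.54] 8.37
59.0 58.99 3.1 [-1.15  0.21  1.65] [ 460.   -131.32   46.89] 8.93
58.0 58.32 3.8 [-0.47  0.25  0.37] [ 460.   -131.32   47.13] 9.5
57.0 56.85 4.56 [-1.09  0.21  3.71] [ 460.   -131.32   47.13] 9.82
56.0 56.02 5.26 [-0.47  0.49  2.08] [ 460.   -131.32   47.53] 10.38
55.0 55.12 5.96 [-0.54  0.24  0.9 ] [ 460.   -131.32   47.85] 10.95
54.0 54.29 6.68 [-0.48  0.03  0.43] [ 460.   -131.32   47.98] 11.52
53.0 53.16 7.43 [-1.65  0.54  3.55] [ 460.   -131.32   47.98] 11.83
52.4 52.52 7.83 [-0.42  0.35  1.18] [ 460.   -131.32   48.38] 12.4
51.8 51.86 8.24 [-0.57  0.32 -0.1 ] [ 460.   -131.32   48.56] 12.97
51.2 51.28 8.69 [-0.84  0.05  1.27] [ 460.   -131.32   48.56] 13.28
50.6 50.71 9.1 [ 0.01  0.38 -0.19] [ 460.   -131.32   48.75] 13.85
50.0 49.95 13.54 [-0.75  0.34  1.83] [ 460.   -131.32   48.75] 14.17
49.4 49.56 20.49 [-0.83  0.41  2.1 ] [ 460.   -131.32   49.02] 14.73
```

Both tabs are at their stops (20 N a side) and balanced. I'll lift gently, watching the force.

```bash
python3 - <<'E'
import h;from h import *
np.set_printoptions(precision=2,suppress=True)
F0=np.array([.14,-.11,.19])
h.tgt=np.load("tgt.npy");np.save("grip.npy",h.tgt);ok=True
for dz in [.0008,.001,.0015,.002,.003,.004,.005,.006]:
    nudge(0,dz);F,g,w=sense(4);d=F-F0
    print(round(w*1e3,2),round(g,2),d,h.tgt*1e3,round(robot.current_time_s(),2))
    if d[2]<-6 or abs(d[:2]).max()>6: ok=False;break
np.save("tgt.npy",h.tgt)
if ok:
    robot.move_l([*h.tgt[:2],.049+.075],quat(.015),.1)
    F,g,w=sense(5);print(g,w,F-F0,robot.current_time_s())
    S=viewer.grab_frame("side");T=viewer.grab_frame("top")
    r=lambda a,k:cv2.resize(a,None,fx=k,fy=k,interpolation=cv2.INTER_CUBIC)
    c=np.hstack([r(T["image"][195:275,295:375],5),r(S["image"][190:290,150:250],4)]);cv2.imwrite("pics/c4.png",c)
E
```

```text
49.97 19.88 [-0.19 -0.08 -0.68] [ 460.   -131.32   49.82] 15.05
49.67 19.88 [-0.14 -0.32 -1.21] [ 460.   -131.32   50.82] 15.37
49.85 19.88 [ 0.27  0.02 -0.71] [ 460.   -131.32   52.32] 15.68
49.76 19.88 [-0.59  0.19 -0.91] [ 460.   -131.32   54.32] 16.0
49.73 19.88 [-0.27  0.04 -1.32] [ 460.   -131.32   57.32] 16.37
49.9 19.88 [ 0.03  0.12 -0.41] [ 460.   -131.32   61.32] 16.78
49.69 19.88 [-0.43  0.3  -1.01] [ 460.   -131.32   66.32] 17.25
49.81 19.88 [-0.14  0.04 -1.34] [ 460.   -131.32   72.32] 17.77
19.88445085287094 0.04990588265776091 [-0.1   0.35 -1.03] 18.5167
```

```bash
python3 - <<'E'
import h;from h import *
np.set_printoptions(precision=2,suppress=True)
q=quat(.015)
robot.move_l([.45,0,.124],q,.2)
F0,g,w=sense(6);print(g,w,F0)
robot.move_l([.45,0,.025],q,.1)
h.tgt=np.array([.45,0,.025])
while h.tgt[2]>.018:
    nudge(0,-.0007);F,g,w=sense(4);d=F-F0
    if d[2]>1.5:break
print(h.tgt,d,g,w,robot.current_time_s())
for o in [.052,.055,.058,.061,.064,.068,.075,.085]:
    hand.set_gripper(o)
    if o<.063:print(sense(3)[0]-F0,robot.current_finger_force())
np.save("cov.npy",h.tgt)
robot.move_l([.45,0,.15],q,.2)
robot.move_l([.46,-.1313,.15],q,.2);print(robot.current_time_s())
S=viewer.grab_frame("side");T=viewer.grab_frame("top")
cv2.imwrite("pics/T5.png",T["image"]);cv2.imwrite("pics/S5.png",S["image"])
r=lambda a,k:cv2.resize(a,None,fx=k,fy=k,interpolation=cv2.INTER_CUBIC)
c=np.hstack([r(T["image"][195:275,230:330],4),r(S["image"][170:290,150:270],400/120)[:320]]);cv2.imwrite("pics/c5.png",c)
E
```

```text
19.885319620370865 0.04981286118018814 [ 0.09 -0.16 -0.76]
[0.45 0.   0.02] [0.23 0.18 1.51] 20.099998712539673 0.049850738013566744 22.5667
[-0.3   0.13  0.29] 8.17382276058197
[ 0.19  0.3  -0.29] 5.997790172696114
[-0.25  0.32  0.39] 3.820677772164345
[-0.25 -0.3   0.07] 1.6429092921316624
26.1833
```

View pics/c5.png

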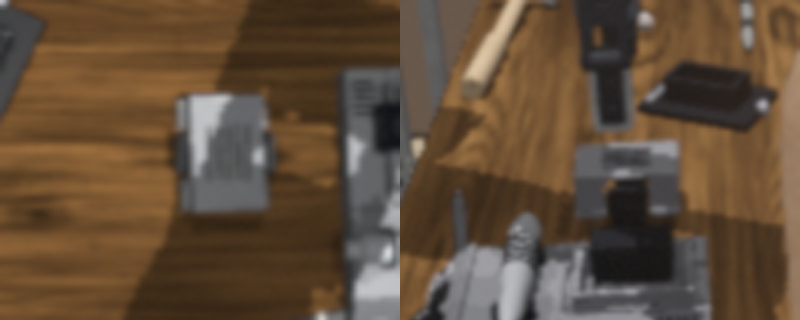

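The cover stands upright on the bare desk, top-view crop centre about (228,153). The pack is visible in the bay: side crop columns 592–672. Next I'll get the pack's x relative to the finger in the same view.

```bash
python3 - <<'E'
from h import *
np.set_printoptions(precision=4,suppress=True)
S=viewer.grab_frame("side");T=viewer.grab_frame("top");P=np.array(S["pose"])
def ony(uv,y):
    a=cast(S,[uv],0.)[0];o=P[:3,3];return o+(a-o)*(y-o[1])/(a[1]-o[1])
im=cv2.imread("pics/S5.png").max(2).astype(int)
for row in (247,249,251): print(row,im[row,203:237])
for row in (196,200,204): print(row,im[row,203:226])
for k,(a,b,y) in dict(finger=((590,95),(635,95),-.177),pack=((592,260),(672,258),-.143),covtop=((577,182),(680,182),-.023)).items():
    f=lambda p:((p[0]-400+.5)/(400/120)-.5+150,(p[1]+.5)/(400/120)-.5+170)
    print(k,ony(f(a),y),ony(f(b),y))
# cradle: contours in top
E
```

```text
247 [149 132  89  60  41  28  26  25  25  27  28  29  26  26  26  26  25  25
  26  25  24  24  25  25  27  25  26  26  35  52  66  73  83  93]
249 [140 116  79  63  45  30  25  25  24  24  26  25  23  24  26  24  24  24
  24  26  25  24  26  25  26  26  25  27  37  54  67  70  77  83]
251 [138  97  70  65  48  31  25  25  23  25  25  24  26  24  25  24  24  24
  24  24  24  24  24  24  25  25  26  26  37  51  61  65  72  80]
196 [108 109 110 109 103  84  56  39  36  35  35  37  39  52  75  92 104 119
 128 129 128 123 108]
200 [113 110 108 110 107  91  64  42  36  34  34  36  37  45  69  93 110 126
 124  98  85  92  90]
204 [110 105 110 119 117 103  82  52  35  35  34  35  34  42  60  84 105 122
 130 122 104  86  72]
finger [ 0.4498 -0.177   0.1824] [ 0.4735 -0.177   0.1814]
pack [ 0.4387 -0.143   0.0561] [ 0.4863 -0.143   0.0553]
covtop [ 0.4187 -0.023   0.0404] [ 0.489  -0.023   0.0373]
```

```bash
python3 - <<'E'
import h;from h import *
np.set_printoptions(precision=2,suppress=True)
q=quat(.015)
h.tgt=np.array([.4615,-.1313,.048])
robot.move_l([.4615,-.1313,.10],q,.15);robot.move_l(h.tgt,q,.1)
hand.set_gripper(.03);F0,g,w=sense(8);print(F0,g,w)
for o in np.arange(.0265,.019,-.0006):
    hand.set_gripper(o);F,g,w=sense(4);d=F-F0
    print(round(o*1e3,1),round(w*1e3,2),round(g,2),d,h.tgt*1e3,round(robot.current_time_s(),2))
    if abs(d[1])>1.5:nudge(np.clip(d[1]*.0002,-.0006,.0006))
    if g>22:break
np.save("tgt.npy",h.tgt)
E
```

```text
[-0.    0.01 -0.23] 0.0 0.03008926760472728
26.5 26.25 0.0 [-0.09  0.14 -0.22] [ 461.5 -131.3   48. ] 28.52
25.9 25.73 0.0 [-0.26  0.04 -0.32] [ 461.5 -131.3   48. ] 28.81
25.3 25.63 0.0 [0.3  0.55 0.34] [ 461.5 -131.3   48. ] 29.09
24.7 25.24 0.0 [-0.05  0.12  0.14] [ 461.5 -131.3   48. ] 29.38
24.1 24.05 0.0 [-0.43  0.26  0.24] [ 461.5 -131.3   48. ] 29.66
23.5 23.84 0.0 [-0.02 -0.43  0.01] [ 461.5 -131.3   48. ] 29.94
22.9 23.17 2.41 [-0.01 -0.24  0.25] [ 461.5 -131.3   48. ] 30.23
22.3 22.69 16.05 [-1.06  0.04  1.85] [ 461.5 -131.3   48. ] 30.51
21.7 22.49 29.71 [-0.82  0.01  2.89] [ 461.5 -131.3   48. ] 30.79
```

```bash
python3 - <<'E'
import h;from h import *
np.set_printoptions(precision=4,suppress=True)
h.tgt=np.load("tgt.npy")
nudge(0,.002);print(sense(4));robot.move_l([h.tgt[0],h.tgt[1],.138],quat(.015),.1)
F,g,w=sense(4);print(F,g,w)
q=quat(-.438)
robot.move_pose([.5055,.165,.138],q);robot.move_l([.5055,.165,.083],q,.1)
print(robot.current_ee_pos(),robot.current_joint_pos(),robot.current_time_s(),robot.current_finger_force())
S=viewer.grab_frame("side");T=viewer.grab_frame("top")
cv2.imwrite("pics/T6.png",T["image"]);cv2.imwrite("pics/S6.png",S["image"])
r=lambda a,k:cv2.resize(a,None,fx=k,fy=k,interpolation=cv2.INTER_CUBIC)
c=np.hstack([r(T["image"][180:240,190:250],400/60),r(S["image"][165:225,210:270],400/60)]);cv2.imwrite("pics/c6.png",cv2.convertScaleAbs(c,alpha=1.7,beta=10))
E
```

```text
(array([-0.0319,  0.0655, -1.6628]), np.float64(29.538080245256424), 0.022338575735953842)
[ 0.5632  0.3747 -1.5508] 29.537130743265152 0.02241247874861631
[0.506  0.1648 0.0834] [ 0.2933  0.393   1.8693 -0.      0.8785  2.3026] 34.0583 29.515601992607117
```

View pics/c6.png

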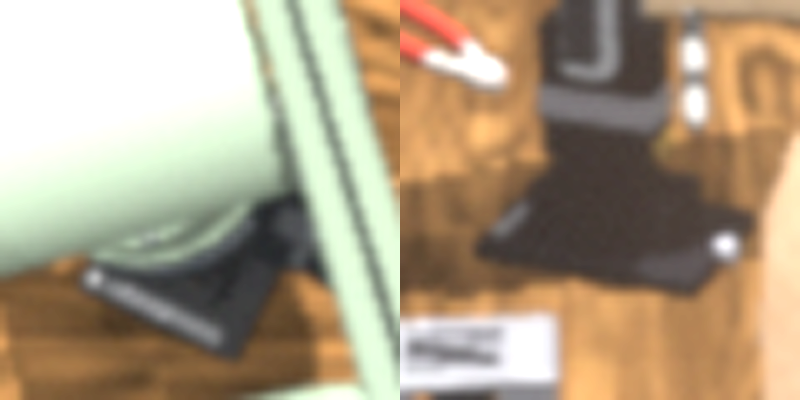

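The top view is occluded by the arm. In the side crop the base corners are at (480,250), (690,292) and (750,215). I'll cross-check the cradle pose with them and estimate the top-camera bias from the placed cover.

```bash
python3 - <<'E'
from h import *
np.set_printoptions(precision=4,suppress=True)
S=viewer.grab_frame("side");T=viewer.grab_frame("top")
k=400/60
w=cast(S,(np.float64([(480-400,250),(690-400,292),(750-400,215)])+.5)/k-.5+(210,165),.006)
print("cradle side",*fit([(-.05,-.035),(.05,-.035),(.05,.035)],w))
def rect(im,x0,y0,x1,y1,thr):
    c=cv2.resize(im[y0:y1,x0:x1],None,fx=8,fy=8,interpolation=cv2.INTER_CUBIC).astype(int)
    m=((c[...,2]-c[...,0])<thr).astype(np.uint8)*255
    m=cv2.morphologyEx(m,cv2.MORPH_OPEN,np.ones((17,17)))
    q=max(cv2.findContours(m,cv2.RETR_EXTERNAL,cv2.CHAIN_APPROX_NONE)[0],key=cv2.contourArea)
    return (q.reshape(-1,2)+.5)/8-.5+(x0,y0)
for thr in(20,28,36):
    w=cast(T,rect(cv2.imread("pics/T5.png"),262,210,310,258,thr),.046);print("cover top",thr,cv2.minAreaRect((w[:,:2]*1000).astype(np.float32)))
    w=cast(T,rect(cv2.imread("pics/top0.png"),195,180,250,240,thr),.008);print("cradle",thr,cv2.minAreaRect((w[:,:2]*1000).astype(np.float32)))
w=cast(T,(np.float64([(189,95),(268,94),(270,210),(189,212)])+.5)/4-.5+(230,195),.046);print(w.mean(0),w)
# side cover top corners from c5
k=400/120
w=cast(S,(np.float64([(577,178),(680,175),(678,142),(583,143)])-[400,0]+.5)/k-.5+(150,170),.046);print("cover side",w.mean(0),w)
E
```

```text
cradle side [0.5078 0.1632] -0.4280452916377618 [[ 0.005   0.0004]
 [-0.0016 -0.0014]
 [-0.0033  0.001 ]]
cover top 20 ((447.88629150390625, -0.4651641845703125), (74.60474395751953, 63.48062515258789), 1.4032576084136963)
cradle 20 ((506.3428955078125, 164.7004852294922), (69.27397155761719, 103.84500122070312), 64.89313507080078)
cover top 28 ((447.726806640625, -0.4495735168457031), (76.21896362304688, 65.40045166015625), 1.778296947479248)
cradle 28 ((506.3783874511719, 164.77122497558594), (70.74713897705078, 105.01717376708984), 64.76602935791016)
cover top 36 ((447.1109619140625, -0.30735015869140625), (78.86893463134766, 66.95538330078125), 3.912776231765747)
cradle 36 ((506.40631103515625, 164.9415283203125), (72.21243286132812, 106.03488159179688), 64.7208251953125)
[ 0.4476 -0.0028  0.046 ] [[ 0.4837  0.0221  0.046 ]
 [ 0.4843 -0.0278  0.046 ]
 [ 0.4117 -0.0281  0.046 ]
 [ 0.4106  0.0226  0.046 ]]
cover side [ 0.454  -0.0038  0.046 ] [[ 0.4195 -0.0272  0.046 ]
 [ 0.4894 -0.0285  0.046 ]
 [ 0.4875  0.0184  0.046 ]
 [ 0.4197  0.0223  0.046 ]]
```

Relating hand to top-camera coordinates at the unit gives a correction of about (+3.3, +1.6) mm, so the target is (0.5095, 0.1663). I'll lower by feel.

```bash
cat > low.py <<'E'
from h import *
np.set_printoptions(precision=2,suppress=True)
Q=quat(-.438)
def lower(x,y,F0,z0=.074,z1=.0515,lim=4):
    robot.move_l([x,y,z0],Q,.05);z=z0
    while z>z1:
        z-=.0015 if z>.064 else .002
        robot.move_l([x,y,max(z,z1)],Q,.03);F,g,w=sense(3);d=F-F0
        if d[2]>lim or abs(d[:2]).max()>8:break
    print((x,y),round(z*1e3,1),d,np.array(robot.current_moment()),round(g,1),robot.current_ee_pos()*1e3 if hasattr(robot.current_ee_pos(),'shape') else robot.current_ee_pos(),round(robot.current_time_s(),2))
    return z,d
E
python3 - <<'E'
from low import *
F0,_,_=sense(6);print(F0,np.array(robot.current_moment()))
lower(.5095,.1663,F0)
E
```

```text
[-0.07  0.05 -1.44] [-0.03  0.02  0.02]
(0.5095, 0.1663) 51.5 [ 0.13 -0.34 -0.06] [ 0.01 -0.01  0.  ] 29.6 [509.51 166.29  51.41] 38.61
```

It went in without contact. Now I'll seat it, release and retreat.

```bash
python3 - <<'E'
from low import *
F0,_,_=sense(6);z=.0515
while z>.047:
    z-=.0005;robot.move_l([.5095,.1663,z],Q,.02);F,g,w=sense(3);d=F-F0
    if d[2]>2.5:break
print(z,d,g,robot.current_ee_pos(),robot.current_time_s())
for o in (.0228,.0235,.026,.04):hand.set_gripper(o);print(sense(2)[0]-F0,robot.current_finger_force())
robot.move_l([.5095,.1663,.15],Q,.15)
robot.move_pose([.40,-.30,.25],quat(0));print(robot.current_time_s())
S=viewer.grab_frame("side");T=viewer.grab_frame("top")
r=lambda a,k:cv2.resize(a,None,fx=k,fy=k,interpolation=cv2.INTER_CUBIC)
c=np.hstack([r(T["image"][180:270,195:315],400/120),r(S["image"][165:255,170:290],400/120)]);cv2.imwrite("pics/c7.png",cv2.convertScaleAbs(c,alpha=1.5,beta=10))
E
```

```text
0.049499999999999995 [-1.1   0.12  7.47] 30.333164036273956 [0.51 0.17 0.05] 39.9083
[-1.07  0.05  7.37] 8.075737953186035
[-0.36 -0.8   1.22] 0.0
[-0.15 -0.58  1.14] 0.0
[ 0.44 -0.32  1.2 ] 0.0
43.5833
```

View pics/c7.png

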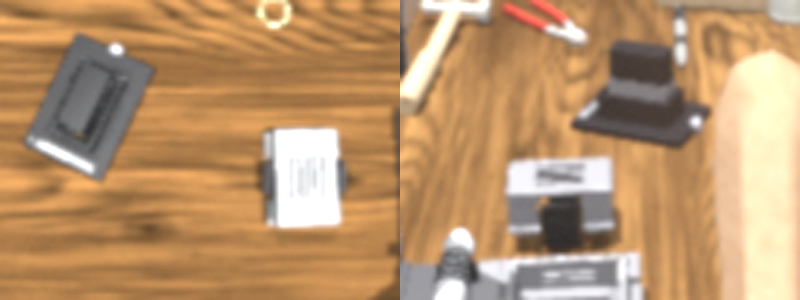

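The pack stands upright in the socket (top-view crop at (90,95)) and touched the floor at the expected height. The cover is upright on the desk at (303,178). Handing in.

```bash
python3 -c "
from plant import robot
print(robot.close_job(),robot.current_time_s())"
```

```text
the job is handed in; nothing more can be done
the job is handed in; nothing more can be done
```

The job is handed in: the cover came off freely and stands upright on the bare desk, and the pack is seated upright on the floor of the cradle socket, finished at about 44 s of the 61 s allowed; no verdict came back.

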